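# Sort the round stones into the counting tray's trough

## Task

Sort the mixed turquoise on the counting tray: with your fingertips, sweep the three round stones across the deck and over its open edge into the trough, and keep the three bar stones on the deck. Only push the stones along gently, never pinch them or pick them up, and leave everything else on the bench alone.

Things in the scene. Friction and masses are not known exactly. Their poses are not given: they have to be found in the camera images.
- tray: White plastic counting tray, fixed, 260 x 260 mm. Origin: centre of its underside, on the bench; z up. Deck 34 mm above the bench: x -125 to 125, y -65 to 125 mm. Rims (5 mm thick, top 44 mm above the bench) on the near, far and left (+y) sides. On the right the deck ends in an open edge at y = -65 with a drop into the trough. A clear lid, folded open, slopes from the trough down to the bench, to y = -190.
- trough (a point): Centre of the trough's floor, in the tray: the trough is 60 mm wide (tray y from -125 to -65 mm), 250 mm long (along the tray's x), its floor 4 mm above the bench, 30 mm below the deck; its outer wall rises to 44 mm above the bench. Same axes as the tray.
- deck_edge (a point): Middle of the deck's open edge, at the height of the deck's surface (34 mm above the bench). Same axes as the tray; stones pushed along -y across this edge drop into the trough.
- round1: Round cabochon stone: a disc 28 mm in diameter with an upright edge 6.5 mm high and a low dome, 12 mm high in all, 13 to 22 g; polished, slides easily (friction about 0.3). Turquoise, flat underside resting on the deck; origin at the centre of the underside, z up at the start. To be swept into the trough.
- round2: Round cabochon stone: a disc 28 mm in diameter with an upright edge 6.5 mm high and a low dome, 12 mm high in all, 13 to 22 g; polished, slides easily (friction about 0.3). Turquoise, flat underside resting on the deck; origin at the centre of the underside, z up at the start. To be swept into the trough.
- round3: Round cabochon stone: a disc 28 mm in diameter with an upright edge 6.5 mm high and a low dome, 12 mm high in all, 13 to 22 g; polished, slides easily (friction about 0.3). Turquoise, flat underside resting on the deck; origin at the centre of the underside, z up at the start. To be swept into the trough.
- bar1: Bar stone: a flat oblong 14 mm (own x) by 36 mm (own y), 9.5 mm high, 10 to 17 g. Turquoise, flat underside resting on the deck; origin at the centre of the underside, z up at the start. To be left on the deck (it may be nudged about on it).
- bar2: Bar stone: a flat oblong 14 mm (own x) by 36 mm (own y), 9.5 mm high, 10 to 17 g. Turquoise, flat underside resting on the deck; origin at the centre of the underside, z up at the start. To be left on the deck (it may be nudged about on it).
- bar3: Bar stone: a flat oblong 14 mm (own x) by 36 mm (own y), 9.5 mm high, 10 to 17 g. Turquoise, flat underside resting on the deck; origin at the centre of the underside, z up at the start. To be left on the deck (it may be nudged about on it).
- spool: Spool of thread, 42 mm across, 50 mm high, standing beyond the tray; origin at the centre of its foot. Leave alone.
- pliers: Small pliers lying flat to the left of the tray, 130 mm long (along own x), 12 mm high; origin under the joint of the pliers. Leave alone.
- glue: Small white glue bottle, 38 mm across, 105 mm high; origin at the centre of its foot. Leave alone.
- basket: Red-brown bowl, 124 mm across, 45 mm high; origin at the centre of its foot. Leave alone.
- calliper: Calliper lying flat, 170 mm long (own x), 12 mm high; origin under the middle of its beam. Leave alone.
- cuff: Open silver cuff bracelet lying on its edge, 63 mm across, 22 mm high; origin at its centre, on the bench. Leave alone.

How it is judged:
By the outcome, as a careful person would: the job done as asked, in the order asked, and still so for the second after the job is handed in, with the robot touching nothing.
It also fails if it takes over 51 s, if anything falls off the work surface, if the arm or the gripper's body presses on something with over 40 N, if the wrist force passes 120 N, or if a joint passes its speed limit or range.

## Robot

A 6-joint arm with a two-finger parallel gripper is mounted at the origin on the work surface. World frame = base frame: x ahead of the robot, y to its left, z up, the work surface at z = 0. Lengths are in m, angles in rad, forces in N, time in s.
With the tool pointing down it reaches from about 0.275 to 0.875 m from the base axis. Payload 12.5 kg.
Tool frame: the origin (TCP) lies midway between the tips of the shut fingers; the grasp point (between the pads) lies 19 mm behind it; z points along the fingers, y is the direction in which the jaws open and shut (so a half turn about z gives the same grasp; the last joint's range is limited). The gripper opens to 85 mm and grips with 20 to 120 N. Pads are 22 mm wide; open, the fingers measure 114 mm over their backs; the gripper's body (76 mm by 85 mm) begins 54 mm behind the grasp point. The pads swing forward as they close: fully open they stand 13 mm farther back than shut.
Start: joints at [-1.399, 0.351, 1.652, -0, 1.139, -0.085], TCP at [0.14, -0.532, 0.231] pointing down, gripper open.
Joint ranges: [-2.75, 2.75], [-0.79, 2.1], [0.01, 2.65], [-1.57, 4.71], [0.07, 3.14], [-2.87, 2.87]. Speed limits (rad/s): [2.22, 2.22, 2.79, 3.14, 3.14, 3.14].

## Interface

Orientations are given as a unit quaternion [x, y, z, w].
In Python, from station import r gives the robot as it stands. The module is installed in compiled form; this text tells all that it offers. Calls block until the motion is done:
- r.move_ptp(position, orientation): joint-space move of the TCP to a pose.
- r.move_linear(position, rate=0.15, frame=None): straight line of the TCP; frame=None keeps the orientation; rate is the mean speed in m/s.
- r.goto_joints(angles): joint-space move.
- r.open_gripper() and r.gripper_close(force=None): open the fingers fully, or close them until they stop; force is the grip in N (None keeps the last).
- r.sleep(seconds).
- r.inverse_kinematics(position, orientation): joint angles nearest the present ones, or None.
- r.get_obs(): the state.
- r.get_image(name): name is "scene" or "top"; returns a dict with "pixels" (400x640x3 uint8, red, green, blue), "fovy" (degrees; the focal length in pixels is half the picture's height over the tangent of half this angle, whatever the lens; pixels are square), "cx", "cy" (the principal point, pixels), "dist" ([k1, k2, p1, p2, k3] as OpenCV has them; the pictures are not rectified), "cam_to_world" (4x4, takes a point from camera to world coordinates). Camera axes: x right, y down, z forward; pixel columns grow to the right and rows downward; lengths in m; the calibration is good to about 2 mm. A picture is of the moment at which its call begins. There is no depth.
A pose or a line that the arm cannot do raises r.MotionError and nothing moves.
- r.sign_off(): hands the job in, once; it reports no verdict.
The state is a dict: "time_s": time; "joint_pos": joint angles; "qd": joint speeds; "joint_efforts": joint torques, N m; "position": TCP position; "tcp_rot": TCP orientation; "force": force on the tool from outside, world axes, zero at the start; "torque": the same for the moment, N m; "width": finger opening in m.
Only numpy, scipy, OpenCV 4.12 (cv2) and the standard library are available. Lean on these libraries where they do the work, as an engineer would, in place of code of your own. Each camera call takes 0.05 s, during which the arm holds its last target.

## Working session

There is one attempt and no reset: what is moved stays moved. The work goes in short steps, each a Python script; the robot and the scene stay as the last script left them, time stands still between calls to the robot, and variables do not carry over. Pictures are saved under pics/ and viewed, and the job is handed in when it is done.

```bash
mkdir -p pics
python3 - <<'E'
from station import r
import cv2,numpy as np,pickle
for n in("scene","top"):
    d=r.get_image(n); cv2.imwrite(f"pics/{n}0.png",d["pixels"][:,:,::-1]); pickle.dump(d,open(f"{n}0.pkl","wb"))
    print(n,d["fovy"],d["cx"],d["cy"],d["dist"],np.round(d["cam_to_world"],3).tolist())
o=r.get_obs();print(o["time_s"],o["position"],o["tcp_rot"],o["width"])
E
```

```text
scene 53.85060867652531 313.7141786242996 207.38825933087992 [-0.06684715  0.          0.          0.          0.        ] [[0.493, 0.685, -0.537, 1.256], [0.87, -0.397, 0.292, -0.32], [-0.013, -0.611, -0.792, 1.06], [0.0, 0.0, 0.0, 1.0]]
top 54.118548778682076 324.11877868994327 203.2489975748901 [-0.00247536  0.          0.          0.          0.        ] [[0.026, -0.988, 0.15, 0.411], [-0.999, -0.023, 0.024, 0.037], [-0.02, -0.15, -0.988, 1.077], [0.0, 0.0, 0.0, 1.0]]
0.1 [ 0.13966225 -0.531679    0.23081073] [ 9.91766604e-01  1.28057525e-01 -2.84212163e-05 -5.21571303e-04] 0.08535810985028103
```

View pics/top0.png

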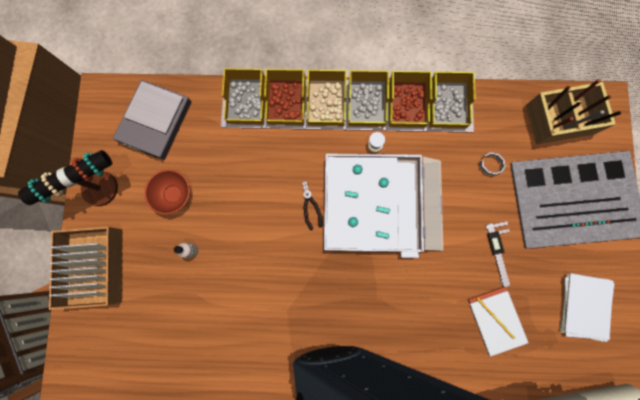

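View pics/scene0.png

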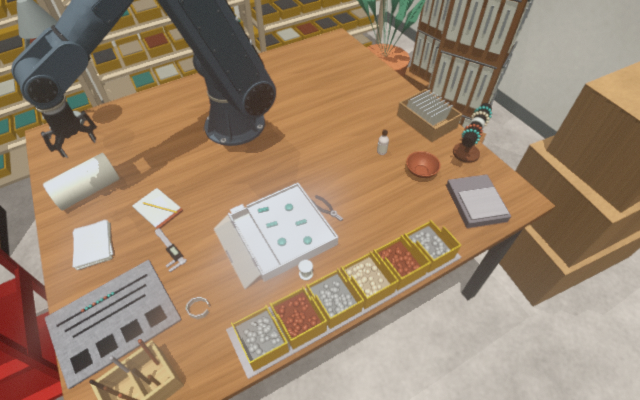

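The top view shows the tray at about columns 323-425, rows 153-255. The rounds are near (358,169), (383,182) and (353,222), and the bars near (351,194), (382,209) and (382,235). The spool stands just beyond the tray at (376,142). I'll measure these next.

```bash
cat > h.py <<'E'
import cv2,numpy as np
def K(d):
    f=200/np.tan(np.radians(d["fovy"])/2); return np.array([[f,0,d["cx"]],[0,f,d["cy"]],[0,0,1.]])
def p2w(d,uv,z):
    uv=np.asarray(uv,float).reshape(-1,1,2)
    n=cv2.undistortPoints(uv,K(d),np.array(d["dist"])).reshape(-1,2)
    T=np.array(d["cam_to_world"]); v=np.c_[n,np.ones(len(n))]@T[:3,:3].T; o=T[:3,3]
    return o+v*((z-o[2])/v[:,2])[:,None]
def w2p(d,P):
    T=np.linalg.inv(np.array(d["cam_to_world"])); 
    return cv2.projectPoints(np.asarray(P,float).reshape(-1,3),cv2.Rodrigues(T[:3,:3])[0],T[:3,3],K(d),np.array(d["dist"]))[0].reshape(-1,2)
def stones(d,roi,zt=0.042):
    a=d["pixels"]; h=cv2.cvtColor(a,cv2.COLOR_RGB2HSV)
    m=((h[...,0]>70)&(h[...,0]<100)&(h[...,1]>70)).astype(np.uint8)
    mm=np.zeros_like(m);x0,y0,x1,y1=roi;mm[y0:y1,x0:x1]=m[y0:y1,x0:x1]
    n,l,s,c=cv2.connectedComponentsWithStats(mm)
    out=[]
    for i in range(1,n):
        if s[i,4]<12: continue
        pts=np.argwhere(l==i)[:,::-1]
        w=p2w(d,pts,zt)[:,:2]; mu=w.mean(0); ev,E=np.linalg.eigh(np.cov((w-mu).T))
        out.append((c[i],s[i,4],mu,4*np.sqrt(ev),E[:,1]))
    return out
E
python3 - <<'E'
import pickle,cv2,numpy as np
from h import *
for n,roi in(("top",(300,130,460,275)),("scene",(200,170,350,290))):
    d=pickle.load(open(n+"0.pkl","rb"))
    print(n)
    for s in stones(d,roi): print(np.round(s[0],1),s[1],np.round(s[2],4),np.round(s[3],3),np.round(np.degrees(np.arctan2(s[4][1],s[4][0]))))
    x0,y0,x1,y1=roi
    c=d["pixels"][y0:y1,x0:x1,::-1]; cv2.imwrite(f"pics/{n}_crop.png",cv2.resize(c,None,fx=5 if n=="top" else 5,fy=5 if n=="top" else 5,interpolation=cv2.INTER_CUBIC)[:600*2])
    print(c.shape)
E
python3 -c "
import cv2
for n in('top','scene'):
    i=cv2.imread(f'pics/{n}_crop.png');s=min(800/i.shape[1],600/i.shape[0]);cv2.imwrite(f'pics/{n}_crop.png',cv2.resize(i,None,fx=s,fy=s));print(s*5)"
```

```text
top
[357.1 168.8] 66 [ 0.6634 -0.0252] [0.025 0.025] -145.0
[383.3 182.1] 63 [ 0.6285 -0.0961] [0.023 0.025] 156.0
[351.3 193.9] 53 [ 0.5942 -0.0108] [0.014 0.038] 83.0
[382.5 209.4] 52 [ 0.5542 -0.0944] [0.013 0.037] 78.0
[352.8 221.3] 67 [ 0.5206 -0.0159] [0.024 0.025] 115.0
[382.2 234.4] 53 [ 0.4878 -0.0937] [0.013 0.037] 79.0
(145, 160, 3)
scene
[262.1 209.1] 15 [ 0.4864 -0.0936] [0.01  0.032] 80.0
(120, 150, 3)
4.137931034482759
5.0
```

View pics/top_crop.png

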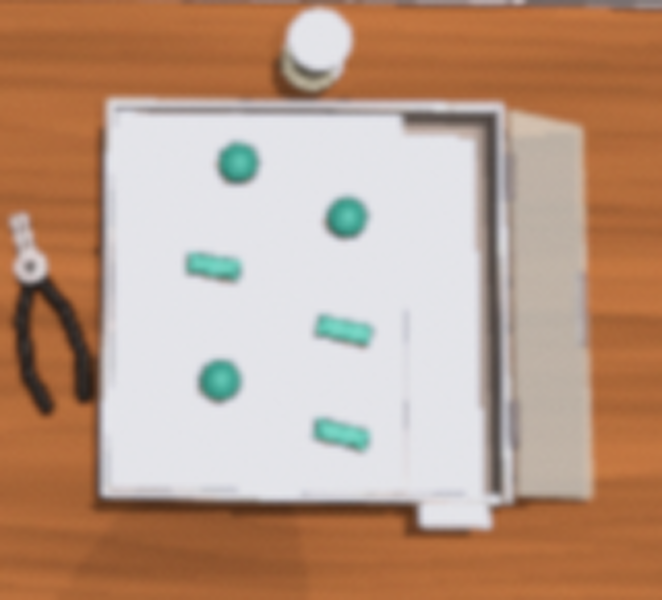

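View pics/scene_crop.png

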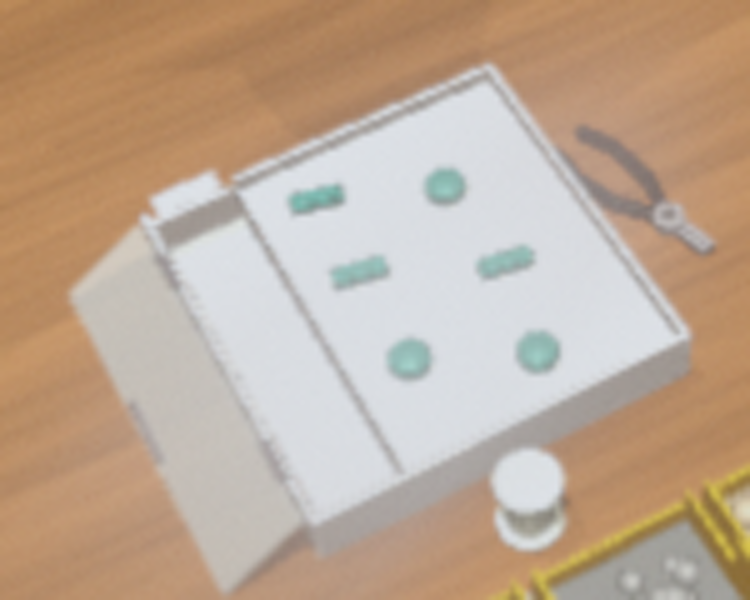

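Run:
```python
import pickle,numpy as np
from h import *
from scipy.optimize import least_squares
t=pickle.load(open("top0.pkl","rb"));s=pickle.load(open("scene0.pkl","rb"))
L=np.array([[.13,.13],[.13,-.13],[-.13,-.13],[-.13,.13]])
ct=np.array([[107,98],[503,105],[512,500],[100,498]])/4.138-.4+[300,130]
cs=np.array([[688,333],[312,525],[145,215],[490,65]])/5-.4+[200,170]
for d,c,n in((t,ct,'top'),(s,cs,'scene')):
    w=p2w(d,c,.044)[:,:2]
    R=lambda a:np.array([[np.cos(a),-np.sin(a)],[np.sin(a),np.cos(a)]])
    q=least_squares(lambda q:(L@R(q[2]).T+q[:2]-w).ravel(),[.57,-.05,0])
    print(n,np.round(w,3).tolist(),q.x,np.round(q.fun*1000,1))
    # deck edge line check
e=np.array([[235,182],[403,472]])/5-.4+[200,170]
w=p2w(s,e,.034)[:,:2]; print("edge scene",w)
for z in(.034,):
    for st in stones(t,(300,130,460,275)):
        p=(st[2]-q.x[:2])@R(q.x[2]); print(np.round(p*1000,1), np.degrees(np.arctan2(st[4][1],st[4][0])-q.x[2])%180)
    print('edge',(w-q.x[:2])@R(q.x[2]))
# scene stones
a=s["pixels"];h=cv2.cvtColor(a,cv2.COLOR_RGB2HSV)
m=((h[...,0]>65)&(h[...,0]<100)&(h[...,1]>35)).astype(np.uint8);mm=np.zeros_like(m);mm[190:260,250:320]=m[190:260,250:320]
n,l,ss,c=cv2.connectedComponentsWithStats(mm)
for i in range(1,n):
    if ss[i,4]>15: print(np.round(c[i]),ss[i,4],np.round(p2w(s,c[i],.042),4))
```

```text
top [[0.704, 0.061], [0.705, -0.198], [0.449, -0.201], [0.443, 0.059]] [ 0.57530437 -0.06953374  0.01101579] [-0.6  0.6  1.6 -0.4 -1.8 -0.3  0.8  0.1]
scene [[0.7, 0.062], [0.705, -0.196], [0.446, -0.195], [0.445, 0.06]] [ 0.57416583 -0.06712061  0.00687542] [ 2.9  1.6  0.  -0.5 -1.1 -3.1 -1.8  2. ]
edge scene [[ 0.4427345  -0.13119486]
 [ 0.6945059  -0.13239596]]
[89.5 41.3] 34.30138261020889
[ 54.1 -29.4] 155.78686320501066
[20.4 56.1] 82.63022366063402
[-20.1 -27.1] 78.0001823341228
[-53.2  51.6] 114.59298728910781
[-86.6 -26. ] 78.44649359533494
edge [[-0.13186876 -0.0631691 ]
 [ 0.11988844 -0.06610119]]
[289. 206.] 35 [[ 0.5205 -0.0132  0.042 ]]
[263. 209.] 36 [[ 0.4876 -0.0921  0.042 ]]
[300. 222.] 30 [[ 0.5941 -0.01    0.042 ]]
[272. 224.] 31 [[ 0.5549 -0.0924  0.042 ]]
[307. 240.] 41 [[ 0.664  -0.0242  0.042 ]]
[281. 241.] 42 [[ 0.629  -0.0946  0.042 ]]
```

```bash
cat > act.py <<'E'
from station import r
import numpy as np,cv2,pickle
from scipy.spatial.transform import Rotation as Ro
A=0.009
def orient(s):
    # tool z down, tool y along s*tray x
    y=s*np.array([np.cos(A),np.sin(A),0]); z=np.array([0,0,-1.]); return Ro.from_matrix(np.c_[np.cross(y,z),y,z]).as_quat()
def edge(x): return -0.068-0.065+A*(x-.575)
def plan(c,back=.031,endoff=.005):
    ye=edge(c[0])+endoff; ys=c[1]+back
    return (c[0]-A*(ys-c[1]),ys),(c[0]-A*(ye-c[1]),ye)
def push(c,up=.075,z=.037,rate=.05,**k):
    s,e=plan(c,**k)
    r.move_linear([*s,up],rate=.12); r.move_linear([*s,z],rate=.08)
    f0=np.array(r.get_obs()["force"]); r.move_linear([*e,z],rate=rate)
    o=r.get_obs();print("end",np.round(o["position"],4),"df",np.round(o["force"]-f0,2),o["time_s"])
    r.move_linear([*e,up],rate=.12)
def snap(n,name="top"):
    d=r.get_image(name);pickle.dump(d,open(n+".pkl","wb"));cv2.imwrite(f"pics/{n}.png",d["pixels"][:,:,::-1]);return d
E
python3 - <<'E'
from act import *
B=(.6288,-.0953)
s,e=plan(B)
for sg in(1,-1): print(sg,r.inverse_kinematics([*s,.037],orient(sg)))
E
```

```text
1 [-1.75614655e-01  7.34960943e-01  1.55263140e+00 -4.44089210e-16
  8.54000313e-01 -1.84614655e-01]
-1 None
```

Run:
```python
from act import *
B=(.6288,-.0953)
s,e=plan(B)
r.gripper_close(force=20)
r.move_ptp([*s,.15],orient(1))
o=r.get_obs();print(o["time_s"],o["width"],o["position"],o["tcp_rot"],orient(1))
push(B)
snap("b1");snap("b1s","scene")
i=cv2.imread("pics/b1s.png")[150:310,180:390];cv2.imwrite("pics/b1sc.png",cv2.resize(i,None,fx=3.7,fy=3.7))
```

```text
3.2917 -0.0004283891949409061 [ 0.62846922 -0.06515709  0.15014326] [7.04369414e-01 7.09833581e-01 2.50049045e-05 1.27598455e-04] [0.70391765 0.71028159 0.         0.        ]
end [ 0.6291 -0.1272  0.037 ] df [-0.32 -0.2   0.29] 6.1083
```

View pics/b1sc.png

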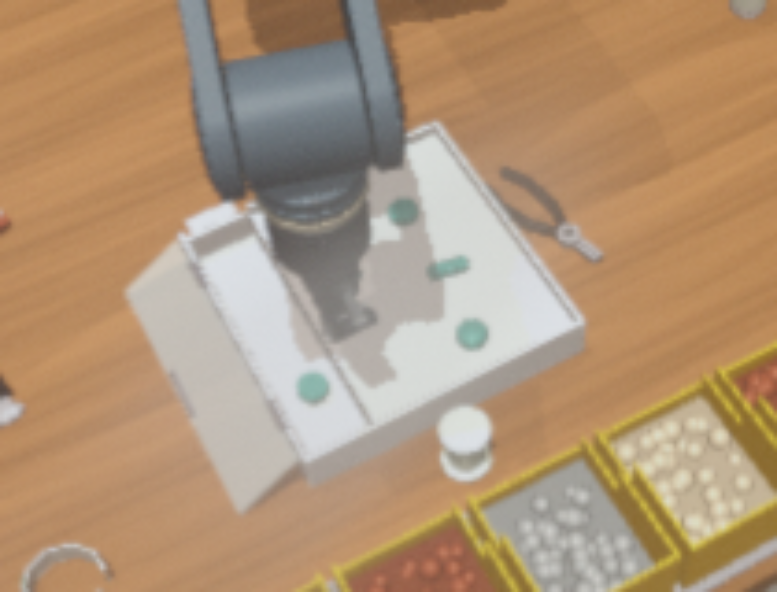

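The scene view shows the first round lying in the trough at (313,387) in the crop. The other stones I can see are undisturbed. The two near bars are hidden behind the gripper. I'll do C and A next.

Run:
```python
from act import *
from h import *
d=pickle.load(open("b1s.pkl","rb")); print("B now",p2w(d,np.array([[313,387]])/3.7-.4+[180,150],.014))
push((.6637,-.0247))
d=snap("a1s","scene")
i=cv2.imread("pics/a1s.png")[150:310,180:390];cv2.imwrite("pics/a1sc.png",cv2.resize(i,None,fx=3.7,fy=3.7))
```

```text
B now [[ 0.62805317 -0.15622233  0.014     ]]
end [ 0.6646 -0.1271  0.037 ] df [0.63 1.02 0.95] 11.4167
```

View pics/a1sc.png

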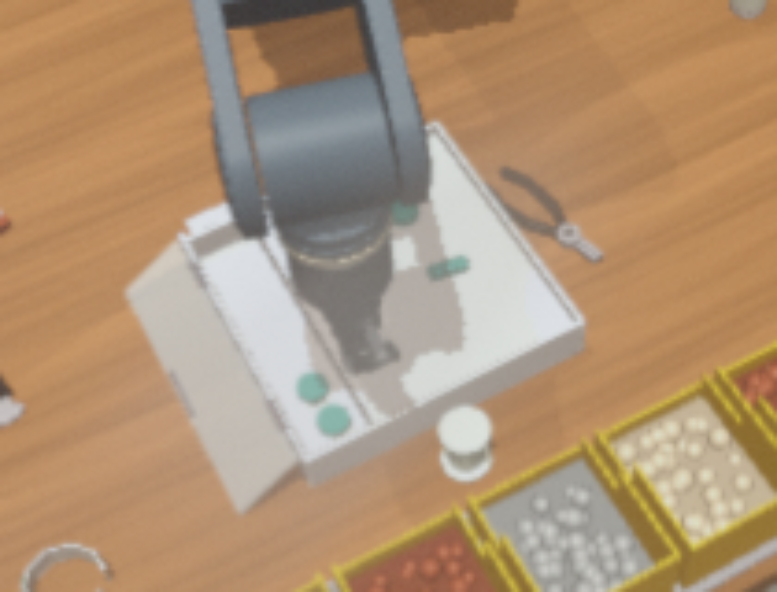

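Two rounds now lie flat in the trough, at (312,388) and (333,421) in the crop. Now the third.

Run:
```python
from act import *
from h import *
push((.5205,-.0145))
p=r.get_obs()["position"]
r.move_linear([p[0],p[1],.22],rate=.15)
r.goto_joints([-1.399,0.351,1.652,0,1.139,-0.085])
t=snap("f_t");snap("f_s","scene")
print(r.get_obs()["time_s"])
for s in stones(t,(300,130,460,275)): print(np.round(s[0],1),s[1],np.round(s[2],4),np.round(s[3],3),np.round(np.degrees(np.arctan2(s[4][1],s[4][0]))))
i=cv2.imread("pics/f_s.png")[150:310,180:390];cv2.imwrite("pics/fsc.png",cv2.resize(i,None,fx=3.7,fy=3.7))
```

```text
end [ 0.5215 -0.1284  0.037 ] df [0.78 0.49 1.1 ] 17.4583
21.1417
[404.3 171.6] 64 [ 0.6585 -0.1524] [0.024 0.026] 122.0
[405.  184.6] 61 [ 0.623  -0.1541] [0.023 0.025] 110.0
[351.3 193.9] 54 [ 0.5941 -0.0108] [0.014 0.037] 83.0
[382.5 209.4] 52 [ 0.5542 -0.0944] [0.013 0.037] 78.0
[405.  223.1] 68 [ 0.5193 -0.1538] [0.024 0.025] 131.0
[382.2 234.4] 53 [ 0.4878 -0.0937] [0.013 0.037] 79.0
```

View pics/fsc.png

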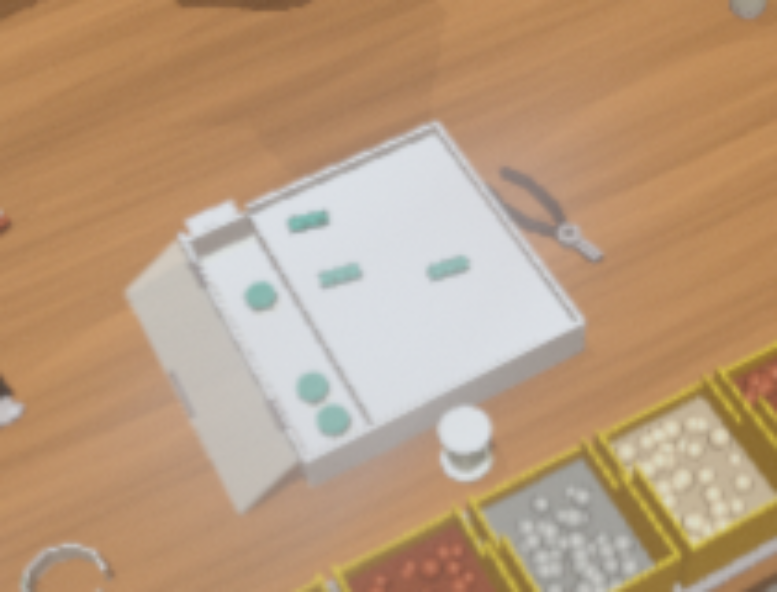

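View pics/f_t.png

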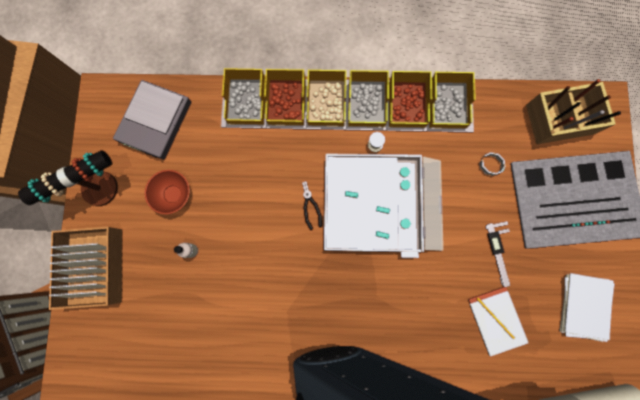

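Both views show all three rounds in the trough, at (404,172), (405,185) and (405,223) in the top view. The bars haven't moved and nothing else on the bench looks disturbed.

```bash
python3 -c "
from station import r
r.sign_off()"
```

```text
the job is handed in; nothing more can be done
```

All three round stones are in the trough and all three bars are still on the deck. I swept the rounds over the open edge one at a time with the shut fingertips, 3 mm above the deck and at about 0.05 m/s.

- **Stones:** The last pictures, from both cameras, show the three rounds lying flat in the trough. Each bar is within about 0.1 mm of where it was measured at the start.
- **Surroundings:** The spool, pliers, glue, basket, calliper and cuff look unmoved in the top view, judged by eye rather than measured.
- **Limits:** The arm was clear of everything at 21.1 s of the 51 s, before I handed in. The force change read at the end of each sweep was under about 2 N. I did not log the force between those readings.

The one disagreement was in calibration: the two cameras differed by up to about 2.5 mm on the stone and tray positions. I averaged them, and no check failed.

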